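# Set the load box to its fifth step and start the test

### The job

Set the load box for the test: with a fingertip against the side of its pointer handle, gently push the selector round clockwise, click by click, to the fifth mark after the broad OFF mark, and never past it; do not grip the handle. Only then press the flat start button on the push-button station all the way in and let it go, leaving the mushroom-headed stop button alone. Leave the jar, tray, multimeter and screwdriver where they are.

Things in the scene. Friction and masses are not known exactly. Their poses are not given: they have to be found in the camera images.
- load_box: Grey fixed metal box, 220 (x) x 240 (y) x 100 mm high, flat aluminium top; origin at the centre of its underside, z up, so the box's yaw is this body's yaw. On its top, 76 mm out from the selector axis, is a scale of nine black marks 30 degrees apart: the OFF mark (a broad block) lies at +120 degrees from the box's +x axis (counter-clockwise seen from above), and marks 1 to 8 follow clockwise from it, so that mark 4 lies along the box's +x and mark 5 at -30 degrees.
- selector_axis (a point): Point on the vertical axis of the selector at the level of the box's top (100 mm above the work surface), the middle of the top.
- pointer_tip (a point): End of the selector's pointer handle, at its top edge, 58 mm from the axis and 38 mm above the box's top. The grey handle is a straight upright bar 16 mm wide and 34 mm tall, from 28 mm behind the axis to 58 mm in front of it, with a white line on top of its pointing end, on a hub 50 mm across and 16 mm tall; a black collar 66 mm across and 4 mm high lies under it. Outside the hub the bar's underside is 4 mm above the box's top.
- selector (a joint): Angle of the selector in rad: 0 with the pointer at the OFF mark, growing clockwise seen from above, 0.5236 (30 degrees) a click; mark 5 is 2.618. Springy detents pull it to the nearest mark: past half-way between two marks it snaps ahead to the next by itself, and it stays there when let go. Turning it takes about 0.08 N m at most (about 2 N at 45 mm from the axis). Stops at OFF and at mark 8. It starts at one of OFF, 1, 2 or 3.
- station: Fixed push-button station, a grey box 150 (x) x 80 (y) x 60 mm high with two buttons on top, 72 mm apart along its x axis; origin at the centre of its underside.
- start_top (a point): Centre of the top of the flat, round start button (28 mm across), at -36 mm along the station's x axis. It goes straight down 6 mm; fully in takes about 5 N, and it springs back.
- start (a joint): Travel of the start button in m, 0 out, 0.006 fully in; it counts as pressed beyond 0.0045.
- stop_top (a point): Centre of the top of the mushroom-headed stop button (42 mm across, 35 mm tall over the station's top), at +36 mm along the station's x axis. To be left alone.
- stop (a joint): Travel of the stop button in m, 0 out, 0.006 in; it must stay out.
- jar_mid (a point): Middle of a small closed jar, 36 mm across and 50 mm tall, loose on the corner of the box's top, about 122 mm from the selector axis (-82 mm along the box's x, 90 mm along its y, beyond the OFF mark). Bystander.
- screw_tray_mid (a point): Middle of a loose open tray of screws, 130 x 90 x 35 mm, on the other side of the load box from the station. Bystander.
- multimeter_mid (a point): Middle of a loose multimeter lying on its back, 180 x 84 x 40 mm, beyond the load box. Bystander.
- screwdriver_grip (a point): Handle of a loose screwdriver, 190 mm long, lying far to the right. Bystander.
Things that resemble listed ones, but are neither listed nor needed, are in the scene too. Of the things shaped like the station, the grey one is meant.

How it is judged:
By the outcome, as a careful person would: the job done as asked, in the order asked, and still so for the second after the job is handed in, with the robot touching nothing.
It also fails if it takes over 64 s, if anything falls off the work surface, if the arm or the gripper's body presses on something with over 40 N, if the wrist force passes 120 N, or if a joint passes its speed limit or range.

### The arm

A 6-joint arm with a two-finger parallel gripper is mounted at the origin on the work surface. World frame = base frame: x ahead of the robot, y to its left, z up, the work surface at z = 0. Lengths are in mm, angles in rad, forces in N, time in s.
With the tool pointing down it reaches from about 350 to 775 mm from the base axis. Payload 7.3 kg.
Tool frame: the origin (TCP) lies at the very end of the fingers, on their centre line; the grasp point (between the pads) lies 19 mm behind it; z points along the fingers, y is the line along which they close (so a half turn about z gives the same grasp; the last joint's range is limited). The gripper opens to 92 mm and grips with 3 to 60 N. Pads are 19 mm wide; open, the fingers measure 130 mm over their backs; the gripper's body (75 mm by 190 mm) begins 47 mm behind the grasp point.
Start: joints at [-1.411, 0.342, 1.524, -0, 1.275, -0.146], TCP at [158.077, -500.656, 226.741] pointing down, gripper open.
Joint ranges: [-2.53, 2.53], [-0.77, 2.02], [0.04, 2.7], [-1, 4.14], [0.28, 2.66], [-3.11, 3.11]. Speed limits (rad/s): [2.57, 2.57, 3.14, 3.14, 3.14, 3.14].

### API

Orientations are given as [roll, pitch, yaw] about the fixed x, y, z axes, in that order (R = Rz(yaw) Ry(pitch) Rx(roll)).
In Python, from plant import bot gives the robot as it stands.
- The arm moves only by the tool apply_moves, never from a script. Its argument "motion" is text: rows parted by semicolons, each of 4 numbers parted by spaces: the shift along the tool's x, y, z in m, then the turn about the tool's z in degrees. A call has 1 to 8 rows; each row shifts and turns the commanded pose from where the row before left it, along the tool's axes as they then stand; what a row does not reach is not made up. A row lasts 1/8 s, in which the tool goes at most 62.5 mm and 10.7 degrees, less where a joint would pass 70% of its speed; a pose out of reach is approached as far as the arm can. A call with a gripper value outside its range is refused whole. "fingers" is the opening, from -1 (shut) to 1 (fully open), set as the call begins (left out, the last holds). The fingers move at their own pace and stop on an object; the grip force is fixed at half the most. Time passes only in rows, so rows that do not move let the fingers close. It gives the time, the measured TCP pose, the force, the opening and the grip force at its end, in the units of the state.
- bot.get_obs(): the state, without advancing time (a new reading comes with each control period).
- bot.capture(name): name is "scene" or "top" or "wrist"; returns a dict with "img" (384x512x3 uint8, blue, green, red), "range_z" (384x512 float32, mm along the optical axis (not along the pixel's ray), 0 where there is no reading), "fx", "fy", "cx", "cy" (pixels), "world_from_camera" (4x4, takes a point from camera to world coordinates); the wrist camera has in their place "mount" (4x4, takes a point from camera to tool coordinates, whose origin is the TCP and whose axes are the flange's). Camera axes: x right, y down, z forward; pixel columns grow to the right and rows downward; lengths in mm; the calibration is good to about 2 mm. A picture is of the moment at which its call begins: read the wrist's pose just before it.
- bot.close_job(): hands the job in; it is judged then, once.
Trained networks look in a picture, given as the dict that the camera call returned (one of the last four; its "shot" number tells which), for a name from the list of things; names that differ only in an ending like _2 or _b are one class to them, and where a whole thing is asked for, a point or a joint stands for the part that bears it (a point fixed in the world has none). Each returns a list of dicts, best first, with "p" (0 to 1); they miss things now and then, are a little off and sometimes report something else, mostly with a low value. They report only what shows in the picture. A call takes as long as a camera call. They do not tell look-alikes from the thing itself.
- bot.cut_out(picture, thing): "pixels" (384x512 bool, what is visible of it) and "point" ([column, row] in pixels, amid what is visible of it).
The state is a dict: "time": time; "joint_positions": joint angles; "dq": joint speeds; "tau": joint torques, N m; "tool_pos": TCP position; "tcp_rot": TCP orientation; "contact_force": force on the tool from outside, world axes, zero at the start; "moment": the same for the moment, N m; "grip_width": finger opening in mm; "finger_force": force on a finger pad.
Only numpy, scipy, OpenCV 4.12 (cv2) and the standard library are available. Lean on these libraries where they do the work, as an engineer would, in place of code of your own. Each camera call takes 0.05 s, during which the arm holds its last target. There are 200 camera calls.

## Working session

There is one attempt and no reset: what is moved stays moved. The work goes in short steps, Python scripts to look and compute and a tool call to move; the robot and the scene stay as the last step left them, time stands still between calls to the robot, and variables do not carry over. Pictures are saved under pics/ and viewed, at most 10 in all, crops included, and the job is handed in when it is done.

Besides the shell and the picture viewer there is one more tool, called after "Call:" by a JSON object that holds its "fn" and its "kwargs". apply_moves: Moves the arm, as the interface text tells. Its arguments: {"type":"object","properties":{"motion":{"type":"string"},"fingers":{"type":"number"}},"required":["motion"]}

```bash
mkdir -p pics; ls
cat > h.py <<'E'
from plant import bot
import numpy as np, cv2
def world(c,uv,z=None):
    u,v=uv; T=np.array(c["world_from_camera"])
    r=np.array([(u-c["cx"])/c["fx"],(v-c["cy"])/c["fy"],1.0])
    if z is None:
        return T[:3,:3]@(r*c["range_z"][int(round(v)),int(round(u))])+T[:3,3]
    d=T[:3,:3]@r; o=T[:3,3]; return o+d*(z-o[2])/d[2]
def cloud(c):
    v,u=np.mgrid[0:384,0:512]; z=c["range_z"].astype(float)
    P=np.stack([(u-c["cx"])/c["fx"]*z,(v-c["cy"])/c["fy"]*z,z],-1); T=np.array(c["world_from_camera"])
    return P@T[:3,:3].T+T[:3,3]
E
python3 - <<'E'
from h import *
s=bot.get_obs(); print(s)
a=bot.capture("scene"); b=bot.capture("top")
cv2.imwrite("pics/scene.png",a["img"]); cv2.imwrite("pics/top.png",b["img"])
for n in ["load_box","selector","pointer_tip","selector_axis","station","start_top","stop_top","jar_mid"]:
    for k,c in (("scene",a),("top",b)):
        try:
            for d in bot.cut_out(c,n)[:3]:
                pt=d["point"]; print(n,k,round(d["p"],2),pt,world(c,pt).round(),d["pixels"].sum())
        except Exception as e: print(n,k,e)
E
```

```text
pics
{'time': 0.0, 'joint_positions': array([-1.41101576e+00,  3.42753041e-01,  1.52504730e+00, -1.64584109e-05,
        1.27540614e+00, -1.45980827e-01]), 'dq': array([-6.63931199e-04,  1.11660362e-03, -1.89376863e-03,  1.16060364e-06,
        1.08793858e-03, -1.15612383e-03]), 'tau': array([ 8.96060264e-04, -4.31234372e+01, -2.44217134e+01,  7.18402304e-02,
        5.59386739e-02, -1.10054689e-04]), 'tool_pos': array([ 157.99284473, -500.21741306,  226.01866905]), 'tcp_rot': array([-3.13999370e+00, -2.19181878e-04,  3.05766019e-01]), 'contact_force': array([-0.02995633, -0.60153104, -0.17195269]), 'moment': array([-0.01415736,  0.05740181,  0.03079595]), 'finger_force': 0.0, 'grip_width': 92.20700321644902}
load_box scene 0.62 [226.9, 217.1] [601.   2. 105.] 6917
load_box scene 0.53 [232.0, 202.2] [564.  14. 125.] 400
load_box top 0.57 [267.7, 181.0] [531.  12. 123.] 4030
load_box top 0.17 [194.0, 186.6] [522. 283.  94.] 100
selector scene 0.92 [231.6, 198.0] [563.  14. 141.] 396
selector scene 0.68 [126.9, 200.7] [ 458. -333.    7.] 1266
selector top 0.57 [269.5, 175.4] [549.   5.
[... 651 characters left out ...]
e 0.59 [327.4, 139.3] [226. 305.  85.] 37
start_top scene 0.48 [409.6, 187.4] [436. 537.  73.] 72
start_top top 0.63 [184.9, 270.4] [219. 316.  84.] 54
start_top top 0.62 [128.2, 212.3] [434. 526.  79.] 37
start_top top 0.55 [351.4, 199.6] [ 475. -315.    4.] 819
stop_top scene 0.73 [319.7, 287.9] [811. 243.  98.] 204
stop_top scene 0.68 [327.3, 204.3] [535. 281.  96.] 152
stop_top top 0.62 [205.9, 113.6] [803. 238.  96.] 77
stop_top top 0.58 [190.6, 204.4] [458. 297.  81.] 50
stop_top top 0.39 [194.7, 187.2] [520. 280.  94.] 92
jar_mid scene 0.67 [327.6, 206.4] [544. 281.  96.] 113
jar_mid scene 0.56 [257.6, 170.7] [462.  81. 151.] 165
jar_mid scene 0.35 [329.4, 210.1] [553. 286.  91.] 1403
```

Run:
```python
import cv2,numpy as np
a=cv2.imread("pics/scene.png");b=cv2.imread("pics/top.png")
cv2.imwrite("pics/v1.png",cv2.resize(b[80:300,90:390],(800,587),interpolation=cv2.INTER_CUBIC))
```

```text
(no output)
```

View pics/scene.png

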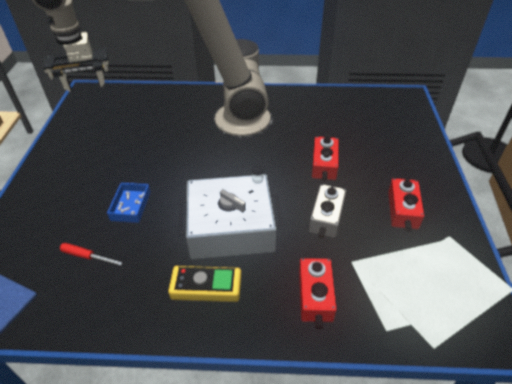

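View pics/v1.png

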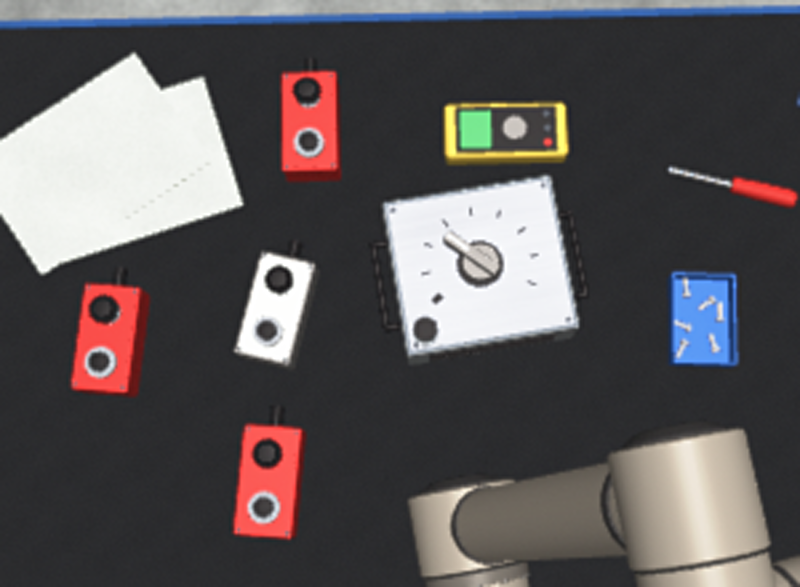

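The scene view shows the grey/white station at (328,209) scene and (197,196) top. The look-alikes are the red stations at scene (325,157), (405,205) and (317,290). The selector is at scene (231,200), and its pointer aims up-left in the top view, near mark 3. The OFF block is next to the jar. I chose the grey station and will measure it from depth.

Run:
```python
from h import *
b=bot.capture("top"); P=cloud(b); X,Y,Z=P[...,0],P[...,1],P[...,2]
np.set_printoptions(suppress=True,precision=1)
def blob(m,name):
    p=P[m][:,:2].astype(np.float32)
    print(name,len(p),p.mean(0),cv2.minAreaRect(p),Z[m].mean())
near=(abs(X-540)<170)&(abs(Y-5)<180)
blob(near&(abs(Z-100)<5)&(abs(Y-5)<135),"boxtop")
h=near&(Z>128)&(Z<146)&(np.hypot(X-540,Y-5)<75); blob(h,"handle")
p=P[h][:,:2]; w,v=np.linalg.eigh(np.cov(p.T)); print("dir",np.degrees(np.arctan2(v[1,1],v[0,1])))
blob(near&(Z>142)&(Z<156)&(X<500)&(Y>50),"jar")
st=(abs(X-493)<110)&(abs(Y-278)<70)
blob(st&(abs(Z-60)<6),"station top"); blob(st&(Z>89)&(Z<101),"stop"); blob(st&(Z>67)&(Z<86),"mid")
# dark marks on box top
g=cv2.cvtColor(b["img"],cv2.COLOR_BGR2GRAY)
c=cv2.resize(b["img"][140:225,225:315],(800,756),interpolation=cv2.INTER_CUBIC)
s=cv2.resize(b["img"][170:220,175:212],(444,600),interpolation=cv2.INTER_CUBIC)
cv2.imwrite("pics/v2.png",np.hstack([cv2.resize(c,(355,336)),cv2.resize(s,(249,336))]))
```

```text
boxtop 2847 [544.4   1. ] ((544.1913452148438, 3.801849365234375), (220.77536010742188, 239.44464111328125), 8.442412376403809) 100.29232408851311
handle 110 [552.1  15.1] ((553.180908203125, 15.59267807006836), (84.33688354492188, 17.057720184326172), 53.75682067871094) 136.420683856637
dir 53.08939386567651
jar 64 [448.   80.8] ((447.7943115234375, 80.96693420410156), (28.233543395996094, 29.24139976501465), 88.78153228759766) 150.32873813296155
station top 558 [495.1 291. ] ((497.09307861328125, 291.91949462890625), (80.76412200927734, 150.3693084716797), 75.57475280761719) 60.29696475872296
stop 70 [530.4 282.9] ((504.8509521484375, 290.8074645996094), (35.30777359008789, 91.71806335449219), 73.05142974853516) 93.24246431738993
mid 136 [473.4 295.5] ((492.59075927734375, 290.15826416015625), (68.91495513916016, 134.1116943359375), 77.99696350097656) 75.35882066127292
```

View pics/v2.png

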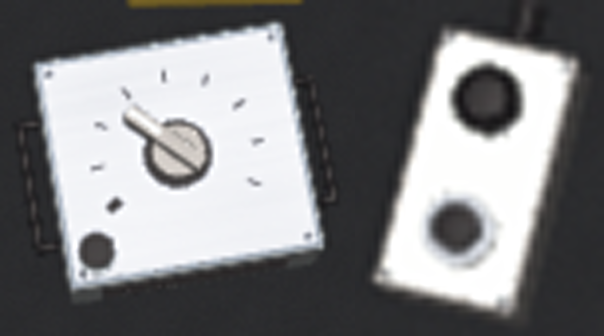

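The close crop confirms the station. The wide mushroom is at the far end with the cable, and the flat ringed start button is at crop (458,228). The OFF block is beside the jar, and the pointer lies between marks 2 and 3. I'll get a wrist-camera look from closer.

Call:
{"fn": "apply_moves", "kwargs": {"motion": "0.040 -0.032 -0.010 0;0.040 -0.032 -0.010 0;0.040 -0.032 -0.010 0;0.040 -0.032 -0.010 0;0.040 -0.032 -0.010 0;0.040 -0.032 -0.010 0;0.040 -0.032 -0.010 0;0.040 -0.032 -0.010 0", "fingers": -1}}

```text
time: 1.95
tool_pos: [386.9, -158.7, 307.3]
tcp_rot: [3.141, -0.0, 0.306]
contact_force: [0.8, -0.6, -0.1]
grip_width: 16.5
finger_force: 0.0
```

Run:
```python
from h import *
np.set_printoptions(suppress=True,precision=3)
s=bot.get_obs(); print(s["time"],s["tool_pos"],s["tcp_rot"],s["grip_width"])
c=bot.capture("wrist"); print(c["mount"],c["fx"])
```

```text
1.95 [ 386.873 -158.701  307.295] [ 3.141 -0.     0.306] 16.520644415827075
[[   0.      -0.966   -0.26    69.865]
 [   1.       0.       0.001   -1.76 ]
 [  -0.001   -0.26     0.966 -157.807]
 [   0.       0.       0.       1.   ]] 284.2002890675608
```

Call:
{"fn": "apply_moves", "kwargs": {"motion": "0.042 -0.034 0 0;0.042 -0.034 0 0;0.042 -0.034 0 0;0.042 -0.034 0 0;0.042 -0.033 0 0;0 0 0 -10;0 0 0 -10;0 0 0 -10"}}

```text
time: 3.0
tool_pos: [535.6, 64.2, 306.5]
tcp_rot: [-3.141, 0.0, 0.836]
contact_force: [0.2, -0.4, -0.5]
grip_width: 0.5
finger_force: 0.0
```

```bash
cat >> h.py <<'E'
from scipy.spatial.transform import Rotation as Ro
def wrist():
    s=bot.get_obs(); c=bot.capture("wrist")
    T=np.eye(4); T[:3,:3]=Ro.from_euler("xyz",s["tcp_rot"]).as_matrix(); T[:3,3]=s["tool_pos"]
    c["world_from_camera"]=T@np.array(c["mount"]); return s,c
def ortho(c,cx,cy,z,half=110,n=440):
    """top-down map of plane z: col -> -y, row -> -x (like the top camera)"""
    T=np.array(c["world_from_camera"]); K=np.array([[c["fx"],0,c["cx"]],[0,c["fy"],c["cy"]],[0,0,1]])
    W=np.linalg.inv(T); q=half*2/n
    M=np.array([[0,-q,cx+half],[-q,0,cy+half],[0,0,z],[0,0,1]])
    H=K@W[:3]@M
    return cv2.warpPerspective(c["img"],np.linalg.inv(H),(n,n))
E
python3 - <<'E'
from h import *
np.set_printoptions(suppress=True,precision=1)
s,c=wrist(); print(s["time"],s["tool_pos"],s["tcp_rot"],s["grip_width"])
P=cloud(c); X,Y,Z=P[...,0],P[...,1],P[...,2]; ok=c["range_z"]>0
r=np.hypot(X-544,Y-4)
h=ok&(Z>130)&(Z<145)&(r<70)
p=P[h][:,:2].astype(np.float32); print(len(p),p.mean(0),cv2.minAreaRect(p),np.median(P[h][:,2]))
t=ok&(abs(Z-100)<4)&(abs(X-544)<150)&(abs(Y-4)<150); print(cv2.minAreaRect(P[t][:,:2].astype(np.float32)))
cv2.imwrite("pics/v3.png",np.hstack([c["img"],np.vstack([ortho(c,544,4,100,110,288),np.zeros((96,288,3),np.uint8)])]))
E
```

```text
3.0 [535.6  64.2 306.5] [-3.1  0.   0.8] 0.4664084471763824
838 [557.4  21.2] ((556.4096069335938, 19.312946319580078), (76.29011535644531, 16.249725341796875), 53.34060287475586) 137.8358304821659
((545.1537475585938, 3.5937042236328125), (218.45458984375, 239.12953186035156), 8.449576377868652)
```

View pics/v3.png

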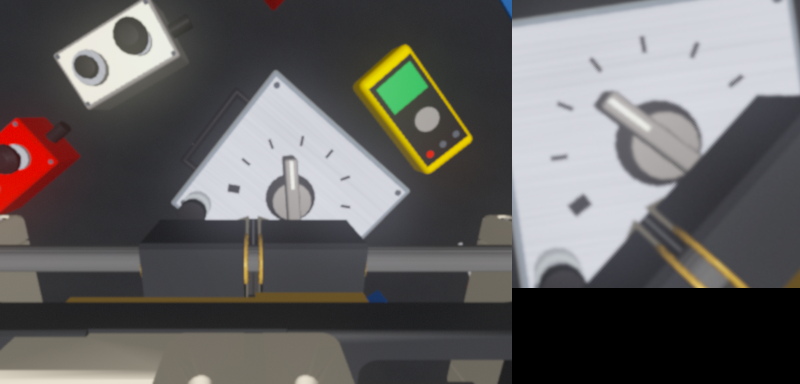

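The wrist view shows the pointer at (291,175), between mark 2 (247,161) and mark 3 (271,144). Depth gives its heading as 53° against marks at 68° and 38°. I'll measure the fingertip width and the start button from this pose.

Run:
```python
from h import *
np.set_printoptions(suppress=True,precision=1,linewidth=150)
s,c=wrist(); P=cloud(c); X,Y,Z=P[...,0],P[...,1],P[...,2]; ok=c["range_z"]>0
R=Ro.from_euler("xyz",s["tcp_rot"]).as_matrix(); Q=(P-s["tool_pos"])@R
f=ok&(np.abs(Q[...,1])<40)&(np.abs(Q[...,0])<15)&(Q[...,2]>-70)
for z0 in range(-70,5,6):
    m=f&(Q[...,2]>=z0)&(Q[...,2]<z0+6)
    if m.any(): print(z0,m.sum(),Q[m].min(0),Q[m].max(0))
st=ok&(abs(X-493)<120)&(abs(Y-285)<75)
def blob(m,n):
    p=P[m][:,:2].astype(np.float32); print(n,len(p),p.mean(0),cv2.minAreaRect(p),np.median(Z[m]))
blob(st&(abs(Z-60)<4),"top")
m=st&(Z>88)&(Z<100); blob(m,"stop")
print(np.histogram(Z[st&(Z>56)],bins=range(56,104,3)))
blob(st&(Z>64)&(Z<85)&(X<490),"start")
for n in["start_top","stop_top"]:
    for d in bot.cut_out(c,n)[:3]: print(n,d["p"],d["point"],P[d["pixels"]].mean(0))
```

```text
-64 23 [  1.7  -4.1 -62.8] [  6.5   1.  -59.9]
-52 105 [ -8.6  -4.  -47.4] [  2.9   0.9 -46. ]
-46 141 [-10.5  -4.1 -46. ] [  2.4   0.9 -44.1]
-40 2 [ 10.4  -3.7 -34.5] [ 10.5  -0.4 -34.3]
-34 52 [  9.6  -3.8 -33.8] [ 10.9   0.7 -28.1]
-28 64 [  9.4  -5.4 -28. ] [ 12.    2.3 -22. ]
-22 74 [  9.6  -5.6 -21.9] [ 12.    2.5 -16.1]
-16 64 [  9.7  -5.7 -15.8] [ 12.1   2.6 -10. ]
-10 82 [ 9.5 -9.9 -9.9] [12.1  6.8 -4. ]
-4 47 [ 9.5 -8.8 -3.9] [11.9  6.2  0.9]
top 5233 [500.5 287.2] ((497.1550598144531, 291.11834716796875), (80.22982025146484, 149.36399841308594), 75.63194274902344) 60.35967443559633
stop 981 [532.4 281. ] ((532.180908203125, 282.1732482910156), (38.97496032714844, 40.76007843017578), 2.8074228763580322) 92.23832607057813
(array([ 642, 4384,  233,  102,  150,  387,   29,   49,  359,   53,  172,  358,  473,   52,    0]), array([ 56,  59,  62,  65,  68,  71,  74,  77,  80,  83,  86,  89,  92,  95,  98, 101]))
start 1037 [464.4 297.2] ((462.01287841796875, 300.3793029785156), (42.800052642822266, 43.423545837402344), 41.54372024536133) 72.74846674545239
start_top 0.75 [85.9, 64.2] [464.1 298.1  82. ]
stop_top 0.97 [126.2, 34.0] [532.  281.2  90.6]
stop_top 0.58 [8.2, 160.9] [301.4 288.7  90.8]
```

Call:
{"fn": "apply_moves", "kwargs": {"motion": "0 0 0 -5.4;0.002 0.013 0.04 0;0 0 0.05 0;0 0 0.05 0;0 0 0.035 0;0 0 0.010 0;0 0 0 0"}}

```text
time: 4.08
tool_pos: [547.4, 57.9, 122.1]
tcp_rot: [3.141, -0.0, 0.922]
contact_force: [0.2, -0.8, 0.0]
grip_width: 0.2
finger_force: 0.0
```

```bash
cat >> h.py <<'E'
AX=np.array([544.5,3.8])
def handle(show=None):
    s,c=wrist(); P=cloud(c); X,Y,Z=P[...,0],P[...,1],P[...,2]; ok=c["range_z"]>0
    R=Ro.from_euler("xyz",s["tcp_rot"]).as_matrix(); Q=(P-s["tool_pos"])@R
    yaw=s["tcp_rot"][2]; d=s["tool_pos"][:2]-AX
    u=np.array([np.cos(yaw),np.sin(yaw)]); v=np.array([-u[1],u[0]])
    print("t",round(s["time"],2),"pos",s["tool_pos"].round(1),"yaw",round(np.degrees(yaw),1),"r",round(d@u,1),"v",round(d@v,1),"F",s["contact_force"].round(1))
    rr=np.hypot(X-AX[0],Y-AX[1])
    h=ok&(Z>133)&(Z<143)&(rr<64)&(rr>20)&~((abs(Q[...,1])<13)&(Q[...,0]<14))
    p=P[h][:,:2]; print("handle n",h.sum())
    if h.sum()>10:
        far=p[np.hypot(*(p-AX).T)>40]; m=far.mean(0)-AX
        print("angle",round(np.degrees(np.arctan2(m[1],m[0])),1),"rect",cv2.minAreaRect(p.astype(np.float32)))
    if show: cv2.imwrite(show,c["img"])
E
python3 -c "
from h import *
handle('pics/v4.png')"
```

```text
t 4.08 pos [547.4  57.9 122.1] yaw 52.8 r 44.9 v 30.3 F [ 0.2 -0.8  0. ]
handle n 0
```

View pics/v4.png

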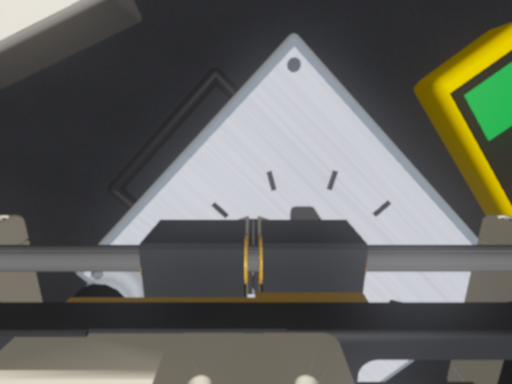

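The handle tip shows at (305,212) just ahead of the fingers, with its side clear of them. Closing in gently.

```bash
sed -i 's/h=ok&(Z>133)&(Z<143)&(rr<64)&(rr>20)/h=ok\&(Z>108)\&(Z<143)\&(rr<68)\&(rr>20)/' h.py; python3 -c "
from h import *
handle()"
```

```text
t 4.12 pos [548.   57.9 122.9] yaw 52.9 r 45.2 v 29.9 F [ 0.2  1.1 -0.2]
handle n 332
angle 54.2 rect ((577.0734252929688, 49.619144439697266), (6.477101802825928, 16.395082473754883), 77.16171264648438)
```

Call:
{"fn": "apply_moves", "kwargs": {"motion": "0 0.004 0 0;0 0.004 0 0;0 0.002 0 0;0 0.002 0 0;0 0.002 0 0;0 0 0 0"}}

```text
time: 4.92
tool_pos: [558.3, 49.4, 121.6]
tcp_rot: [-3.142, 0.0, 0.923]
contact_force: [0.0, 0.0, 0.6]
grip_width: 0.8
finger_force: 0.0
```

```bash
python3 -c "
from h import *
handle()"
```

```text
t 4.92 pos [558.3  49.4 121.6] yaw 52.9 r 44.7 v 16.4 F [0.  0.  0.6]
handle n 258
angle 40.9 rect ((587.750244140625, 39.77541732788086), (6.3093743324279785, 16.48509407043457), 63.025455474853516)
```

It clicked to mark 3, so it had been standing half-way between 2 and 3. Next is mark 4, rotating the tool about the axis.

Call:
{"fn": "apply_moves", "kwargs": {"motion": "0.0012 0.004 0 5;0.0012 0.004 0 5;0.0007 0.0024 0 3;0.0006 0.002 0 2.5;0.0006 0.002 0 2.5;0.0006 0.002 0 2.5;0.0006 0.002 0 2.5;0.0006 0.002 0 2.5"}}

```text
time: 5.98
tool_pos: [576.3, 38.6, 121.7]
tcp_rot: [-3.142, 0.0, 0.477]
contact_force: [0.8, -0.3, 0.1]
grip_width: 0.2
finger_force: 0.0
```

```bash
python3 -c "
from h import *
handle()"
```

```text
t 5.97 pos [576.3  38.6 121.7] yaw 27.3 r 44.2 v 16.3 F [ 0.8 -0.3  0.1]
handle n 271
angle 11.9 rect ((599.6895141601562, 13.81951904296875), (7.271015167236328, 17.424236297607422), 36.91200637817383)
```

Mark 4 is reached. On to mark 5, stopping short of the snap point and then creeping.

Call:
{"fn": "apply_moves", "kwargs": {"motion": "0.0012 0.004 0 5;0.0012 0.004 0 5;0.0012 0.004 0 5;0.0006 0.002 0 2.5;0.0006 0.002 0 2.5;0.0006 0.002 0 2.5;0 0 0 0"}}

```text
time: 6.9
tool_pos: [586.9, 23.2, 121.7]
tcp_rot: [3.142, 0.0, 0.087]
contact_force: [-1.1, 0.0, -1.2]
grip_width: 0.3
finger_force: 0.0
```

```bash
python3 -c "
from h import *
handle()"
```

```text
t 6.9 pos [586.9  23.2 121.7] yaw 5.0 r 43.9 v 15.7 F [-1.1  0.  -1.2]
handle n 383
angle -5.9 rect ((600.2218017578125, -2.3386192321777344), (7.713841915130615, 17.620773315429688), 21.976085662841797)
```

Call:
{"fn": "apply_moves", "kwargs": {"motion": "0.0005 0.0016 0 2;0 0 0 0;0 0 0 0"}}

```text
time: 7.32
tool_pos: [587.6, 21.6, 121.7]
tcp_rot: [3.141, 0.0, 0.051]
contact_force: [0.3, -0.6, -0.5]
grip_width: 0.3
finger_force: 0.0
```

```bash
python3 -c "
from h import *
handle()"
```

```text
t 7.33 pos [587.6  21.6 121.7] yaw 2.9 r 43.9 v 15.6 F [ 0.3 -0.6 -0.5]
handle n 230
angle -17.0 rect ((597.8580322265625, -14.535001754760742), (7.569583415985107, 17.000831604003906), 9.888222694396973)
```

It snapped ahead. Backing off, lifting and verifying.

Call:
{"fn": "apply_moves", "kwargs": {"motion": "0 -0.006 0 0;0 -0.010 0 0;0 -0.010 -0.04 0;-0.01 -0.01 -0.05 0;-0.03 -0.03 -0.05 0;-0.03 -0.03 -0.04 0;0 0 0 0"}}

```text
time: 8.25
tool_pos: [513.9, 115.1, 303.4]
tcp_rot: [-3.141, -0.007, 0.055]
contact_force: [-0.3, 0.0, -0.7]
grip_width: 0.2
finger_force: 0.0
```

Run:
```python
from h import *
np.set_printoptions(suppress=True,precision=1)
s,c=wrist(); print(s["time"],s["tool_pos"],np.degrees(s["tcp_rot"][2]))
P=cloud(c); X,Y,Z=P[...,0],P[...,1],P[...,2]; ok=c["range_z"]>0
r=np.hypot(X-544.5,Y-3.8); h=ok&(Z>130)&(Z<145)&(r<70)
p=P[h][:,:2].astype(np.float32); print(len(p),cv2.minAreaRect(p))
cv2.imwrite("pics/v5.png",np.hstack([c["img"],np.vstack([ortho(c,544.5,3.8,100,110,288),np.zeros((96,288,3),np.uint8)])]))
```

```text
8.25 [513.9 115.1 303.4] 3.1234607426985384
1177 ((558.5441284179688, -1.6124191284179688), (16.695621490478516, 85.6402587890625), 68.7652587890625)
```

View pics/v5.png

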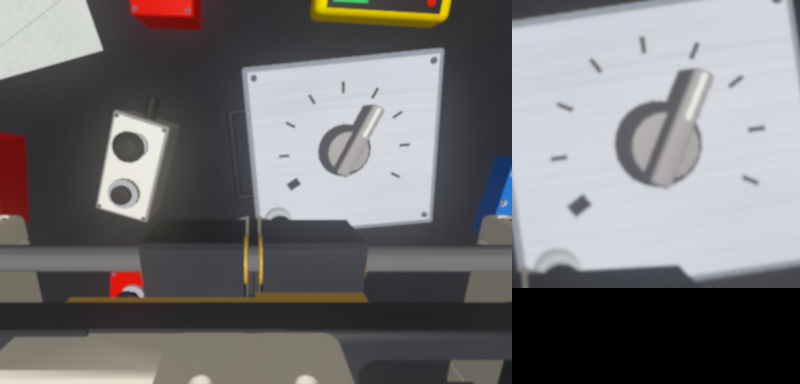

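The pointer heads -21.2° against mark 5 at -21.6°, and it covers the mark-5 direction in the ortho view. The OFF block is at (580,205), with marks 1–5 running clockwise from it. Next is the start button, near pixel (122,192).

Call:
{"fn": "apply_moves", "kwargs": {"motion": "-0.0104 -0.0469 0.02 0;-0.0104 -0.0469 0.02 0;-0.0104 -0.0469 0.02 0;-0.0104 -0.0469 0.02 0;0 0 0.05 0;0 0 0.05 0;0 0 0 0"}}

```text
time: 9.18
tool_pos: [460.5, 296.2, 114.4]
tcp_rot: [3.137, 0.01, 0.051]
contact_force: [-0.5, -0.5, 1.2]
grip_width: 0.5
finger_force: 0.0
```

Run:
```python
from h import *
np.set_printoptions(suppress=True,precision=1)
s,c=wrist(); print(s["time"],s["tool_pos"],np.degrees(s["tcp_rot"]),s["contact_force"])
t=bot.capture("top")
cv2.imwrite("pics/v6.png",np.hstack([c["img"],cv2.resize(t["img"][160:240,165:225],(288,384))]))
```

```text
9.175 [460.5 296.2 114.4] [179.7   0.6   2.9] [-0.5 -0.5  1.2]
```

View pics/v6.png

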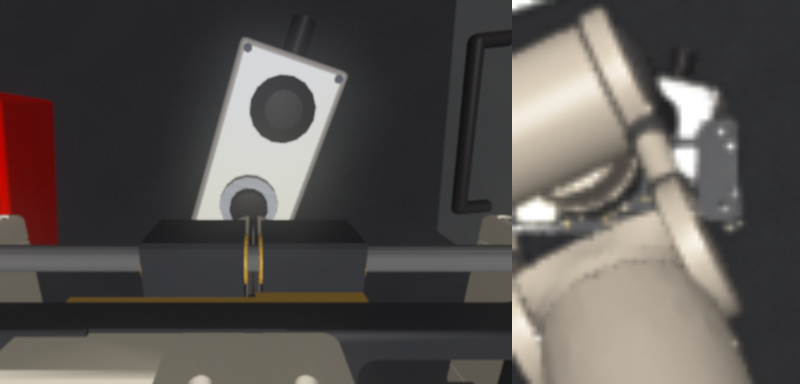

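The flat start button's ring is at (249,202), just under the closed fingers. The stop button is well clear at (283,108).

Call:
{"fn": "apply_moves", "kwargs": {"motion": "0.0015 -0.003 0 0;0 0 0.010 0;0 0 0.008 0;0 0 0 0;0 0 0 0"}}

```text
time: 9.9
tool_pos: [464.6, 300.9, 101.4]
tcp_rot: [3.141, -0.0, 0.051]
contact_force: [-0.1, -0.5, 0.7]
grip_width: 0.6
finger_force: 0.0
```

Call:
{"fn": "apply_moves", "kwargs": {"motion": "-0.002 0 0.008 0;0 0 0.006 0;0 0 0.002 0;0 0 0.002 0;0 0 0.002 0;0 0 0 0;0 0 0 0"}}

```text
time: 10.78
tool_pos: [462.7, 300.9, 81.6]
tcp_rot: [-3.142, -0.0, 0.051]
contact_force: [-0.5, -0.9, 1.6]
grip_width: 0.3
finger_force: 0.9
```

Call:
{"fn": "apply_moves", "kwargs": {"motion": "0 0 0.002 0;0 0 0.002 0;0 0 0 0;0 0 0 0"}}

```text
time: 11.28
tool_pos: [462.7, 300.9, 77.5]
tcp_rot: [-3.142, -0.0, 0.051]
contact_force: [-0.5, -0.5, 4.2]
grip_width: 0.4
finger_force: 2.0
```

Call:
{"fn": "apply_moves", "kwargs": {"motion": "0 0 0.0015 0;0 0 0.001 0;0 0 0 0;0 0 0 0"}}

```text
time: 11.78
tool_pos: [462.7, 300.9, 76.1]
tcp_rot: [-3.141, -0.001, 0.051]
contact_force: [-2.8, -1.2, 13.2]
grip_width: 0.8
finger_force: 7.0
```

The force jumped to 13 N, so the button is at its end stop. Releasing.

Call:
{"fn": "apply_moves", "kwargs": {"motion": "0 0 -0.004 0;0 0 -0.010 0;0 0 -0.03 0;0 0 -0.05 0;0 0 -0.05 0;0 0 -0.05 0;0 0 0 0;0 0 0 0"}}

```text
time: 12.78
tool_pos: [462.0, 300.6, 268.1]
tcp_rot: [3.141, 0.001, 0.051]
contact_force: [0.1, -0.4, -0.4]
grip_width: 0.1
finger_force: 0.0
```

Run:
```python
from h import *
np.set_printoptions(suppress=True,precision=1)
s,c=wrist(); print(s["time"],s["tool_pos"],s["contact_force"])
P=cloud(c); X,Y,Z=P[...,0],P[...,1],P[...,2]; ok=c["range_z"]>0
r=np.hypot(X-544.5,Y-3.8); h=ok&(Z>130)&(Z<145)&(r<70)
if h.sum()>20: print("handle",h.sum(),cv2.minAreaRect(P[h][:,:2].astype(np.float32)))
for n,x,y in(("start",462,300),("stop",532,282)):
    m=ok&(np.hypot(X-x,Y-y)<9); print(n,m.sum(),np.median(Z[m]) if m.any() else None)
j=ok&(Z>142)&(Z<156)&(X<500)&(Y>50)&(Y<120)
if j.any(): print("jar",P[j].mean(0))
```

```text
12.775 [462.  300.6 268.1] [ 0.1 -0.4 -0.4]
start 467 312.967746906516
stop 205 94.43725998131913
jar [450.   83.3 149.2]
```

```bash
python3 -c "
from plant import bot
print(bot.close_job())"
```

```text
the job is handed in; nothing more can be done
None
```

The selector is on mark 5 (pointer measured at -21.2° against the mark's -21.6°), pushed there without gripping. I then pressed the grey station's start button to its end stop and released it, and handed the job in; I did not touch the stop button, jar, tray, multimeter or screwdriver.

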